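# Clamp the agate level in the twin-screw press

## Robot

A 7-joint arm with a two-finger parallel gripper is mounted at the origin on a cart in front of the work surface, level with it; the furniture and walls round the work are solid. World frame = base frame: x ahead of the robot, y to its left, z up, the work surface at z = 0. Lengths are in m, angles in rad, forces in N, time in s.
With the tool pointing down it reaches from about 0.4 to 0.875 m from the base axis. Payload 19.3 kg.
Tool frame: the origin (TCP) lies between the finger pads; the fingertips stand 17 mm ahead of it and the grasp point (between the pads) lies 2 mm behind it (bot.tips_ahead is the z of the fingertips in the tool frame, in m); z points along the fingers, y is the direction in which the jaws open and shut (so a half turn about z gives the same grasp; the last joint's range is limited). The gripper opens to 85 mm and grips with 20 to 120 N. Pads are 22 mm wide; open, the fingers measure 114 mm over their backs; the gripper's body (76 mm by 85 mm) begins 54 mm behind the grasp point. The pads swing forward as they close: fully open they stand 13 mm farther back than shut.
Start: joints at [-1.326, 0.521, -0.036, 1.599, 0.021, 1.021, -0.113], TCP at [0.194, 0.594, 0.228] pointing down, gripper open.
Joint ranges: [-2.91, 2.91], [-0.3, 2.13], [-1.5, 1.42], [0.17, 2.43], [-1.26, 4.41], [0.16, 1.93], [-2.52, 2.52]. Speed limits (rad/s): [1.89, 1.89, 2.39, 2.39, 3.01, 3.01, 3.01].

## Interface

Orientations are given as [roll, pitch, yaw] about the fixed x, y, z axes, in that order (R = Rz(yaw) Ry(pitch) Rx(roll)).
In Python, from workcell import telemetry, cams, job, bot gives the robot as it stands.
- The arm moves only by the tool arm_command, never from a script. Its argument "deltas" is a list of rows, each a list of 7 numbers: the opening, from -1 (shut) to 1 (fully open), so that 0 is half open, then the shift along the tool's x, y, z normalised to -1 to 1, where 1 is 150 mm, then the turn, a rotation vector about the tool's x, y, z normalised to -1 to 1, where 1 is 45 degrees. In form: [[hand, tx, ty, tz, rx, ry, rz], ...]. A call has 1 to 8 rows; each row is the pose to reach, as a shift and turn from the pose commanded when the call began, along the tool's axes at that moment; what a row does not reach only later rows make up. A row lasts 1/8 s, in which the tool goes at most 62.5 mm and 10.7 degrees, less where a joint would pass 70% of its speed; a pose out of reach is approached as far as the arm can. A call with a number of a shift or a turn outside -1 to 1 is refused whole. A call with a gripper value outside its range is refused whole. The fingers move at their own pace and stop on an object; "newtons" is the grip in N (left out, the last holds). Time passes only in rows, so rows that repeat a pose let the fingers close. It gives the time, the measured TCP pose, the force and the opening at its end, in the units of the state.
- telemetry.observe(): the state, without advancing time (a new reading comes with each control period).
- cams.grab_frame(name): name is "scene" or "top" or "wrist"; returns the picture (420x560x3 uint8, blue, green, red); there is no depth.
- cams.get_calibration(name): a dict with "fx", "fy", "cx", "cy" (pixels), "R" (3x3) and "t" (3): a world point X has camera coordinates R X + t. Camera axes: x right, y down, z forward; pixel columns grow to the right and rows downward; lengths in m; the calibration is good to about 2 mm. A picture is of the moment at which its call begins: read the wrist's pose just before it. get_calibration takes no time and is no camera call; for the wrist camera it gives the pose at the moment of the call.
- job.job_done(): hands the job in, once; it reports no verdict.
The state is a dict: "clock": time; "qpos": joint angles; "qd": joint speeds; "joint_efforts": joint torques, N m; "position": TCP position; "tool_rot": TCP orientation; "force": force on the tool from outside, world axes, zero at the start; "moment": the same for the moment, N m; "grip_width": finger opening in m.
Only numpy, scipy, OpenCV 4.12 (cv2) and the standard library are available. Lean on these libraries where they do the work, as an engineer would, in place of code of your own. Each camera call takes 0.05 s, during which the arm holds its last target.

## Task

Clamp the banded agate in the twin-screw press, firmly but without crushing it, by turning the two black knobs clockwise alternately in small steps. Keep the bar close to level all the way down (never one end more than about 7 mm lower than the other) and leave it level to within about 2.5 mm, with the sprung foot pressing the stone with some 45 N. Do not move the stone, and leave the green stone on its stand, the jar and the loupe where they are.

Things in the scene. Friction and masses are not known exactly. Their poses are not given: they have to be found in the camera images.
- press: Green bed plate 110 x 230 x 16 mm of the press, fixed to the table; origin on the table under its centre, y along its long side from the right screw to the left, z up. A 3 mm cork pad (top 19 mm above the table) carries the stone. Two upright screws stand at y = +80 mm (left) and -80 mm (right).
- knob_left_grip (a point): Centre of the left black round knob, 36 mm across, 28 mm high, upright axis; this point is 124 mm, its top 138 mm above the table. It only turns and keeps its height. Grip it across at any yaw from above. 19 mm of free air lies between its underside and the bar's top at the start.
- knob_right_grip (a point): The same point of the right knob.
- knob_left (a joint): Angle of the left knob, rad, grows clockwise seen from above. Each rad lowers the bar's left end by 4 mm; both start at 0; the bar is level when both knobs read the same. Free turning takes about 0.2 N m (stiff thread, stays where left); with the foot pressing with F newtons each knob takes 0.002 N m more per newton of F (0.09 N m more at 45 N). Range -1.5 to 6.
- knob_right (a joint): The same for the right knob and the bar's right end.
- bar: Aluminium clamp bar 34 x 200 x 16 mm across the two screws, which stand 160 mm apart; origin on the axis of the left screw at mid-height of the bar, about 83 mm above the table when both knobs read 0; y points from the right screw to the left, z up. Its tilt is the skew: 0.05 rad is 8 mm from screw to screw.
- bar_centre (a point): Middle of the bar. Under it sits a round rubber foot, 19 mm across, on a stiff spring (20 N per mm, 7 mm travel). Its stem is set by hand, length not exactly known: it meets the stone 2 to 10 mm below the start. Once it touches, turning one knob alone adds about 40 N per rad to its force F, both together 80 N per rad.
- agate: Banded orange agate, 40 x 52 x 28 mm, loose on the cork pad; origin at the centre of its underside.
- agate_centre (a point): The agate's centre, 14 mm above its underside; its top lies about 28 mm above its underside, a little less off its middle.
- green_stone_centre (a point): Green viewing stone on a wooden stand, 43 x 56 x 88 mm, loose, behind the press; point at its centre, 44 mm above the table.
- jar_centre (a point): Clear jar with a black cap, 47 mm across, 63 mm high, loose, behind the press; point 30 mm above the table.
- loupe_centre (a point): Folding loupe, 31 x 70 x 13 mm, loose on the table in front of the press; point at its centre.
Mind the look-alikes: they are no part of the job. What is shaped like the agate but blue or yellow is not meant.

How it is judged:
By the outcome, as a careful person would: the job done as asked, in the order asked, and still so for the second after the job is handed in, with the robot touching nothing.
It also fails if it takes over 72 s, if anything falls off the work surface, if the arm or the gripper's body presses on something with over 40 N, if the wrist force passes 120 N, or if a joint passes its speed limit or range.

## Working session

There is one attempt and no reset: what is moved stays moved. The work goes in short steps, Python scripts to look and compute and a tool call to move; the robot and the scene stay as the last step left them, time stands still between calls to the robot, and variables do not carry over. Pictures are saved under pics/ and viewed, and the job is handed in when it is done.

Besides the shell and the picture viewer there is one more tool, called by a JSON object that holds its "method" and its "body", one argument or row to a line. arm_command: Moves the arm, as the interface text tells. Its arguments: {"type":"object","properties":{"deltas":{"type":"array","items":{"type":"array","items":{"type":"number"}}},"newtons":{"type":"number"}},"required":["deltas"]}

```bash
mkdir -p pics; ls; python3 - <<'E'
from workcell import telemetry,cams,job,bot
import cv2
s=telemetry.observe();print(s)
print(bot.tips_ahead)
for n in("scene","top","wrist"):
    cv2.imwrite(f"pics/{n}0.png",cams.grab_frame(n));c=cams.get_calibration(n);print(n,c)
E
```

```text
pics
{'clock': 0.0, 'qpos': array([-1.32619667,  0.52202362, -0.03630918,  1.59999635,  0.0212174 ,
        1.02109383, -0.11281261]), 'qd': array([ 0.00040878, -0.00130554,  0.00149627,  0.00098707,  0.00164102,
        0.00199733,  0.00036462]), 'joint_efforts': array([ 8.25817406e-04, -9.27106190e+01,  1.98006772e+00, -3.69935346e+01,
        1.78566895e-02,  8.17416381e-03, -3.11789293e-06]), 'position': array([0.19346199, 0.5939504 , 0.22712413]), 'tool_rot': array([-3.14046168e+00,  1.04611662e-04,  2.82676356e+00]), 'force': array([-0.3216993 , -0.6612645 ,  1.09934399]), 'moment': array([ 0.00243316,  0.02331417, -0.0032533 ]), 'grip_width': 0.0852582590243337}
0.017
scene {'fx': 411.4199572728988, 'fy': 411.4199572728988, 'cx': 279.0801426932874, 'cy': 210.87893963211047, 'R': array([[ 0.61599006, -0.78753952,  0.01837773],
       [-0.56107159, -0.45499032, -0.6915074 ],
       [ 0.5529511 ,  0.41565046, -0.72213557]]), 't': array([-0.18577931,  0.41888953,  0.56546095])}
top {'fx': 390.68143112364766, 'fy': 390.68143112364766, 'cx': 283.16853881241843, 'cy': 206.53939979413317, 'R': array([[ 0.0245307 , -0.99966001, -0.00883755],
       [-0.98747196, -0.02285133, -0.1561312 ],
       [ 0.15587617,  0.01255684, -0.98769679]]), 't': array([0.16107269, 0.53394033, 0.88515206])}
wrist {'fx': 293.1474354804138, 'fy': 293.1474354804138, 'cx': 272.36396281290985, 'cy': 210.4801731539968, 'R': array([[ 3.10694250e-01,  9.50509862e-01, -2.91562617e-04],
       [ 9.16227669e-01, -2.99406724e-01,  2.66237624e-01],
       [ 2.52974191e-01, -8.29856367e-02, -9.63907383e-01]]), 't': array([-0.62609805, -0.03379552,  0.37744355])}
```

View pics/scene0.png

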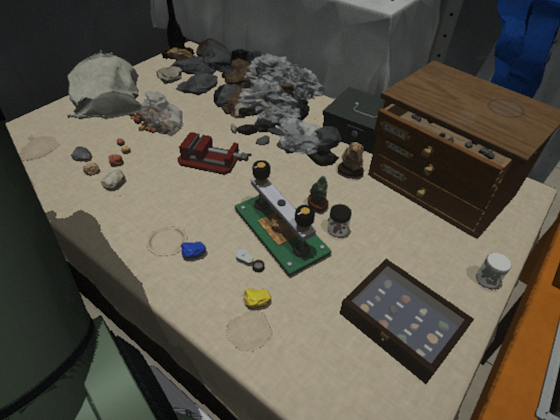

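View pics/top0.png

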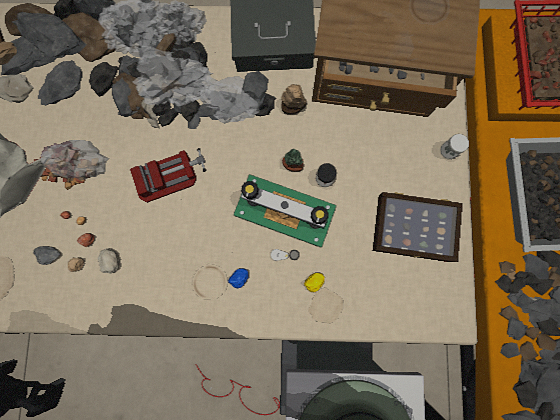

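View pics/wrist0.png

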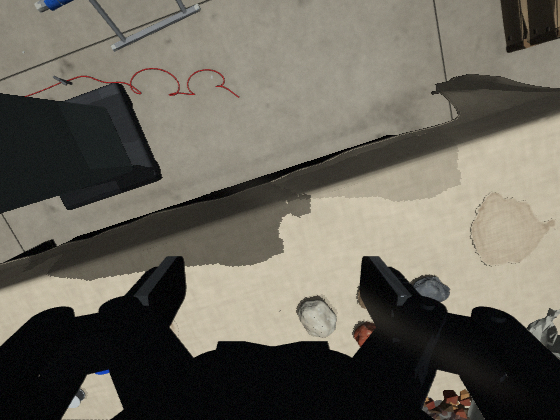

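```bash
cat > h.py <<'E'
import numpy as np,cv2
from workcell import telemetry,cams,job,bot
def ray(n,u,v,z,c=None):
    c=c or cams.get_calibration(n)
    R=c['R'];C=-R.T@c['t']
    d=R.T@np.array([(u-c['cx'])/c['fx'],(v-c['cy'])/c['fy'],1])
    return C+d*(z-C[2])/d[2]
def proj(n,X,c=None):
    c=c or cams.get_calibration(n)
    p=c['R']@np.array(X)+c['t'];return c['fx']*p[0]/p[2]+c['cx'],c['fy']*p[1]/p[2]+c['cy']
def crop(im,x0,y0,w,h,k,name):
    cv2.imwrite(name,cv2.resize(im[y0:y0+h,x0:x0+w],None,fx=k,fy=k,interpolation=cv2.INTER_CUBIC))
E
python3 - <<'E'
from h import *
crop(cv2.imread('pics/top0.png'),225,140,120,120,5,'pics/topc.png')
crop(cv2.imread('pics/scene0.png'),230,150,130,130,4.6,'pics/scenec.png')
for u,v in((250,189),(319,216)):print(ray('top',u,v,.138))
E
```

```text
[0.55132717 0.24459435 0.138     ]
[0.49637839 0.09617423 0.138     ]
```

View pics/topc.png

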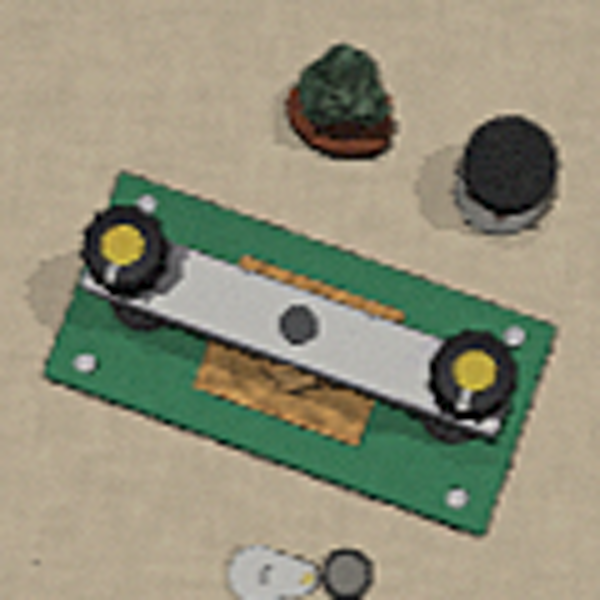

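View pics/scenec.png

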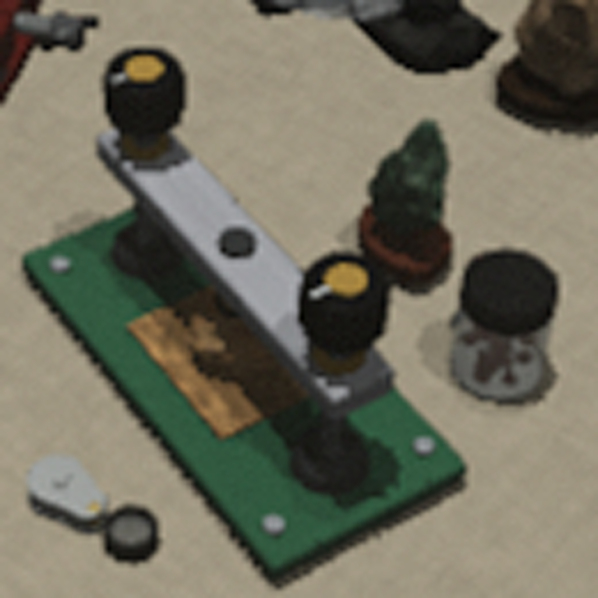

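```bash
python3 - <<'E'
from h import *
from scipy.optimize import least_squares
P={}
for n,a,b in(('L',(225+123/5,140+243/5),(230+145/4.6,150+68/4.6)),('R',(225+473/5,140+370/5),(230+347/4.6,150+280/4.6))):
    print(n,ray('top',*a,.138),ray('scene',*b,.138))
    f=lambda X:np.r_[np.subtract(proj('top',X),a),np.subtract(proj('scene',X),b)]
    r=least_squares(f,[.5,.2,.138]);print(r.x,r.fun);P[n]=r.x
d=P['L']-P['R'];print(np.linalg.norm(d),np.arctan2(-d[0],d[1]))
# jar, green, loupe rough
print(ray('top',225+510/5,140+165/5,.063),ray('top',225+345/5,140+90/5,.06))
# plate corners
for u,v in((122,172),(556,324),(486,535),(45,377)):print(ray('top',225+u/5,140+v/5,.016))
E
```

```text
L [0.55218199 0.24548588 0.138     ] [0.55140148 0.2459162  0.138     ]
[0.55192923 0.24581631 0.13776613] [-0.14804693  0.13402322  0.19660868 -0.01976871]
R [0.50068368 0.09494753 0.138     ] [0.49977326 0.09466298 0.138     ]
[0.50067662 0.09502818 0.13705753] [-0.0750543   0.06338476  0.08735108 -0.01116998]
0.15926201867055745 -0.32764724337166656
[0.6089525  0.07240103 0.063     ] [0.64453262 0.15066922 0.06      ]
[0.61282817 0.25973348 0.016     ]
[0.54145316 0.04468982 0.016     ]
[0.43794346 0.07792973 0.016     ]
[0.5095194 0.2933995 0.016    ]
```

{"method": "arm_command", "body": {
  "deltas": [
    [1,-0.33,-0.16,0,0,0,0],
    [1,-0.66,-0.32,0,0,0,0],
    [1,-1,-0.49,0,0,0,0]
  ],
  "newtons": 80
}}

```text
clock: 0.52
position: [0.3144, 0.4766, 0.2275]
tool_rot: [-3.141, 0.0, 2.827]
force: [1.2, 1.1, -0.3]
grip_width: 0.0855
```

{"method": "arm_command", "body": {
  "deltas": [
    [1,-0.33,-0.16,0,0,0,0],
    [1,-0.66,-0.32,0,0,0,0],
    [1,-1,-0.49,0,0,0,0]
  ]
}}

```text
clock: 0.9
position: [0.4343, 0.3603, 0.2277]
tool_rot: [3.142, -0.0, 2.827]
force: [1.0, 0.7, -0.4]
grip_width: 0.0855
```

{"method": "arm_command", "body": {
  "deltas": [
    [1,-0.33,-0.16,0,0,0,0],
    [1,-0.66,-0.32,0,0,0,0],
    [1,-0.97,-0.47,0,0,0,0],
    [1,-0.97,-0.47,0,0,0,0]
  ]
}}

```text
clock: 1.4
position: [0.5522, 0.2455, 0.2273]
tool_rot: [-3.14, 0.001, 2.821]
force: [-0.3, 0.5, 0.3]
grip_width: 0.0851
```

```bash
cat >> h.py <<'E'
from scipy.spatial.transform import Rotation as Ro
L=np.array([.5518,.2457]);Rk=np.array([.5002,.0948])
def st():
    s=telemetry.observe();print('t%.2f'%s['clock'],'p',s['position'].round(4),'rpy',s['tool_rot'].round(3),'F',s['force'].round(1),'M',s['moment'].round(3),'w',round(s['grip_width'],4),'q7',s['qpos'][6].round(3),'e7',s['joint_efforts'][6].round(3));return s
def to(X):
    s=telemetry.observe();R=Ro.from_euler('xyz',s['tool_rot']).as_matrix()
    return (R.T@(np.array(X)-s['position'])/.15).round(3)
E
python3 - <<'E'
from h import *
s=st();print(s['qpos'].round(2));print(to([*L,.122]),to([*Rk,.122]))
cv2.imwrite('pics/w1.png',cams.grab_frame('wrist'))
E
```

```text
t1.40 p [0.5522 0.2455 0.2273] rpy [-3.140e+00  1.000e-03  2.821e+00] F [-0.3  0.5  0.3] M [-0.002  0.068  0.008] w 0.0851 q7 0.762 e7 1.264
[-0.56  0.49  0.06  1.66 -0.03  0.99  0.76]
[0.004 0.001 0.702] [ 0.013 -1.062  0.704]
```

View pics/w1.png

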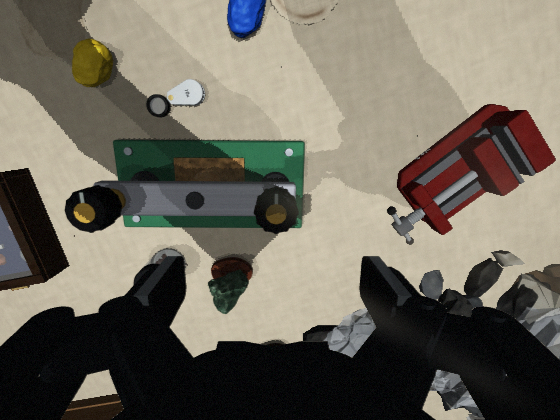

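```bash
python3 - <<'E'
from h import *
print(proj('wrist',[*L,.138]),proj('wrist',[*Rk,.138]))
print(proj('wrist',[*L,.1]),cams.get_calibration('wrist')['t'])
crop(cv2.imread('pics/w1.png'),50,130,280,120,2.8,'pics/w1c.png')
E
```

```text
(np.float64(268.6533726737405), np.float64(215.43488209783513)) (np.float64(77.17570428197055), np.float64(213.48189485947464))
(np.float64(269.1440080306174), np.float64(204.25131630771816)) [-0.40938735 -0.46343567  0.25877591]
```

View pics/w1c.png

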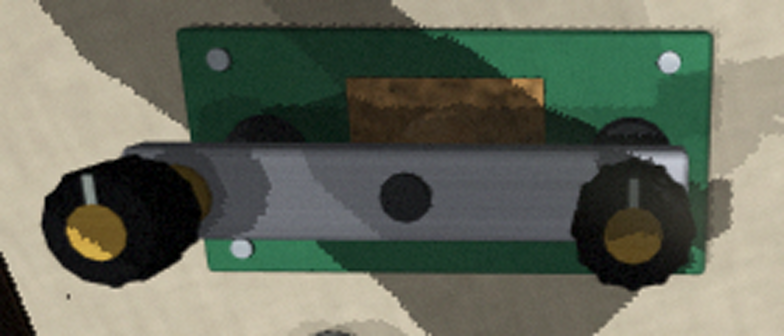

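```bash
python3 - <<'E'
from h import *
st();c=cams.get_calibration('wrist');im=cams.grab_frame('wrist');st()
print(proj('wrist',[*L,.138],c),proj('wrist',[*Rk,.138],c))
crop(im,50,130,280,120,2.8,'pics/w2c.png')
E
```

```text
t1.45 p [0.5506 0.2479 0.2273] rpy [-3.141 -0.     2.824] F [-1.1  0.8  0.4] M [ 0.011  0.052 -0.007] w 0.0855 q7 0.761 e7 0.504
t1.50 p [0.5496 0.2494 0.2274] rpy [-3.141e+00 -1.000e-03  2.826e+00] F [ 0.2 -0.7  0.5] M [0.014 0.04  0.004] w 0.0853 q7 0.761 e7 0.183
(np.float64(268.6533726737405), np.float64(215.43488209783513)) (np.float64(77.17570428197055), np.float64(213.48189485947464))
```

View pics/w2c.png

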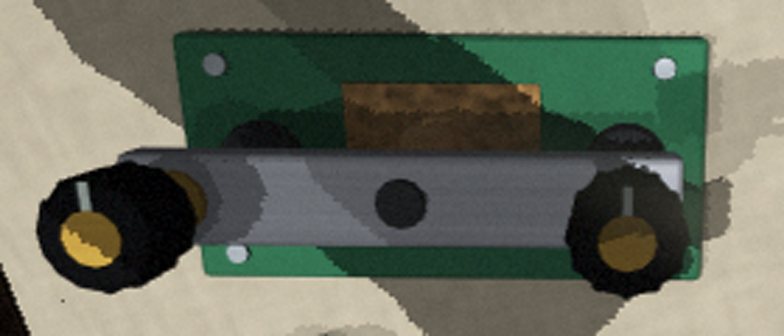

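```bash
python3 - <<'E'
from h import *
st();c=cams.get_calibration('wrist');print(-c['R'].T@c['t'])
im=cams.grab_frame('wrist');st()
print(proj('wrist',[*L,.138],c),proj('wrist',[*Rk,.138],c))
cv2.imwrite('pics/w3.png',im)
crop(im,50,130,280,120,2.8,'pics/w3c.png')
E
```

```text
t1.50 p [0.5496 0.2494 0.2274] rpy [-3.141e+00 -1.000e-03  2.826e+00] F [ 0.2 -0.7  0.5] M [0.014 0.04  0.004] w 0.0853 q7 0.761 e7 0.183
[0.48628075 0.27156218 0.37276039]
t1.55 p [0.5492 0.2502 0.2275] rpy [-3.142e+00 -1.000e-03  2.827e+00] F [-0.3  1.  -0.7] M [0.052 0.016 0.045] w 0.0856 q7 0.761 e7 0.056
(np.float64(267.29798057065426), np.float64(217.0037040975439)) (np.float64(76.029993257726), np.float64(214.67187859351495))
```

View pics/w3c.png

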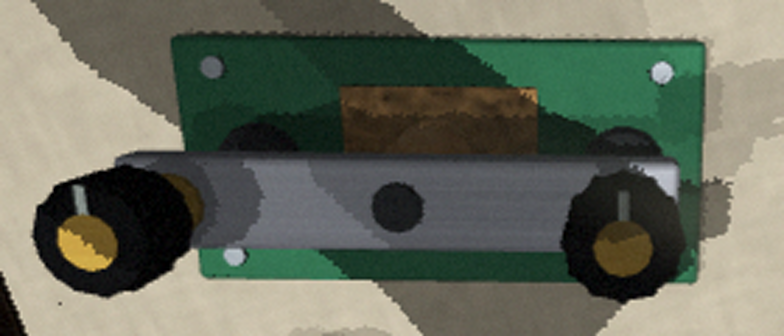

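{"method": "arm_command", "body": {
  "deltas": [
    [1,-0.017,-0.015,0.3,0,0,0],
    [1,-0.017,-0.015,0.6,0,0,0],
    [1,-0.017,-0.015,0.71,0,0,0],
    [1,-0.017,-0.015,0.71,0,0,0]
  ]
}}

```text
clock: 2.05
position: [0.551, 0.2472, 0.1211]
tool_rot: [-3.141, -0.001, 2.828]
force: [0.8, 1.1, 0.8]
grip_width: 0.0856
```

{"method": "arm_command", "body": {
  "deltas": [
    [-1,0,0,0,0,0,0],
    [-1,0,0,0,0,0,0],
    [-1,0,0,0,0,0,0]
  ],
  "newtons": 60
}}

```text
clock: 2.42
position: [0.5525, 0.2483, 0.1227]
tool_rot: [3.138, 0.002, 2.827]
force: [-7.2, -2.1, 17.5]
grip_width: 0.0332
```

{"method": "arm_command", "body": {
  "deltas": [
    [-1,0,0,0,0,0,0],
    [-1,0,0,0,0,0,0]
  ]
}}

```text
clock: 2.68
position: [0.5524, 0.2481, 0.1228]
tool_rot: [3.138, 0.002, 2.827]
force: [-0.7, 4.7, 11.5]
grip_width: 0.0331
```

```bash
python3 - <<'E'
from h import *
s=st()
cv2.imwrite('pics/w4.png',cams.grab_frame('wrist'))
E
```

```text
t2.67 p [0.5524 0.2481 0.1228] rpy [3.138e+00 2.000e-03 2.827e+00] F [-0.7  4.7 11.5] M [ 1.168 -0.011  0.062] w 0.0331 q7 0.771 e7 -0.032
```

View pics/w4.png

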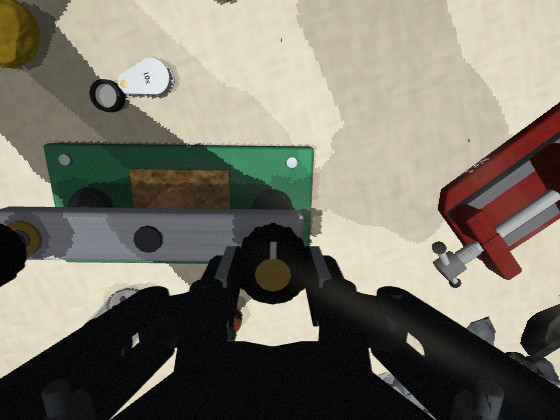

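{"method": "arm_command", "body": {
  "deltas": [
    [-1,0,0,0,0,0,0.2],
    [-1,0,0,0,0,0,0.4],
    [-1,0,0,0,0,0,0.6]
  ]
}}

```text
clock: 3.1
position: [0.5527, 0.2487, 0.1228]
tool_rot: [3.137, 0.0, 2.352]
force: [2.3, 8.3, 7.9]
grip_width: 0.0334
```

```bash
python3 -c "
from h import *
st()"
```

```text
t3.10 p [0.5527 0.2487 0.1228] rpy [3.137 0.    2.352] F [2.3 8.3 7.9] M [ 1.744 -0.57   0.227] w 0.0334 q7 0.389 e7 3.114
```

{"method": "arm_command", "body": {
  "deltas": [
    [-1,0,0,0,0,0,0.2],
    [-1,0,0,0,0,0,0.4]
  ]
}}

```text
clock: 3.35
position: [0.5531, 0.249, 0.1229]
tool_rot: [3.136, -0.002, 2.038]
force: [5.1, 9.4, 5.2]
grip_width: 0.0335
```

```bash
python3 - <<'E'
from h import *
st()
cv2.imwrite('pics/w5.png',cams.grab_frame('wrist'));st()
E
```

```text
t3.35 p [0.5531 0.249  0.1229] rpy [ 3.136e+00 -2.000e-03  2.038e+00] F [5.1 9.4 5.2] M [ 1.993 -1.154  0.201] w 0.0335 q7 0.138 e7 3.094
t3.40 p [0.5531 0.249  0.1228] rpy [ 3.136e+00 -1.000e-03  2.029e+00] F [4.5 7.9 9. ] M [ 1.862 -1.018 -0.143] w 0.0334 q7 0.131 e7 2.593
```

View pics/w5.png

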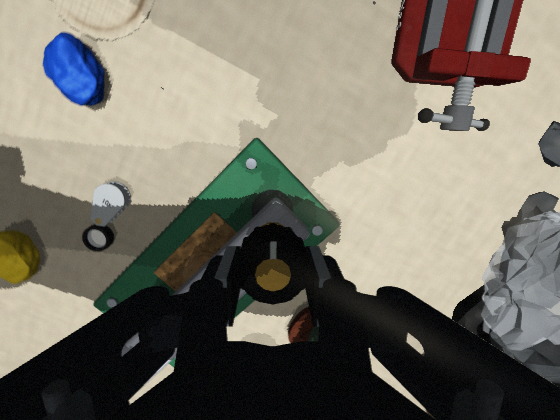

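{"method": "arm_command", "body": {
  "deltas": [
    [1,0,0,0,0,0,0],
    [1,0,0,0,0,0,0],
    [1,0,0,-0.32,0,0,0],
    [1,-0.18,-0.19,-0.32,0,0,-0.2],
    [1,-0.37,-0.38,-0.32,0,0,-0.4],
    [1,-0.55,-0.57,-0.32,0,0,-0.6],
    [1,-0.731,-0.751,-0.32,0,0,-0.8],
    [1,-0.731,-0.751,-0.32,0,0,-1]
  ]
}}

```text
clock: 4.4
position: [0.5001, 0.0947, 0.1695]
tool_rot: [-3.141, -0.0, 2.829]
force: [0.2, 0.2, 0.9]
grip_width: 0.0852
```

```bash
python3 - <<'E'
from h import *
st();print(to([.5017,.0978,.122]))
cv2.imwrite('pics/w6.png',cams.grab_frame('wrist'));st()
E
```

```text
t4.40 p [0.5001 0.0947 0.1695] rpy [-3.141 -0.     2.829] F [0.2 0.2 0.9] M [ 0.03  -0.027  0.014] w 0.0852 q7 1.003 e7 -2.65
[-0.004  0.024  0.317]
t4.45 p [0.5006 0.0961 0.1695] rpy [-3.141  0.     2.838] F [ 0.3 -0.1  0.4] M [-0.019 -0.045  0.041] w 0.0857 q7 1.009 e7 -3.202
```

View pics/w6.png

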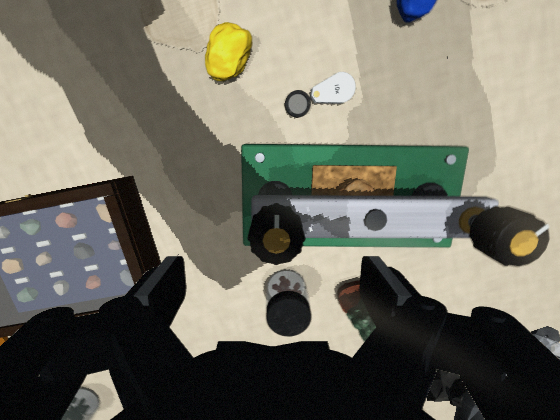

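{"method": "arm_command", "body": {
  "deltas": [
    [1,0,0,0.31,0,0,0],
    [1,0,0,0.31,0,0,0],
    [-1,0,0,0.31,0,0,0],
    [-1,0,0,0.31,0,0,0],
    [-1,0,0,0.31,0,0,0],
    [-1,0,0,0.31,0,0,0]
  ]
}}

```text
clock: 5.2
position: [0.501, 0.0968, 0.1241]
tool_rot: [-3.141, 0.001, 2.826]
force: [-6.5, -7.9, 22.9]
grip_width: 0.0332
```

```bash
python3 - <<'E'
from h import *
st()
E
```

```text
t5.20 p [0.501  0.0968 0.1241] rpy [-3.141e+00  1.000e-03  2.826e+00] F [-6.5 -7.9 22.9] M [-1.992  1.586  0.041] w 0.0332 q7 1.005 e7 -0.05
```

{"method": "arm_command", "body": {
  "deltas": [
    [-1,0,0,-0.005,0,0,0.2],
    [-1,0,0,-0.005,0,0,0.4],
    [-1,0,0,-0.005,0,0,0.6]
  ]
}}

```text
clock: 5.58
position: [0.5013, 0.0974, 0.1243]
tool_rot: [3.141, 0.001, 2.35]
force: [0.9, -3.3, 4.5]
grip_width: 0.0333
```

```bash
python3 -c "
from h import *
st()"
```

```text
t5.58 p [0.5013 0.0974 0.1243] rpy [3.141e+00 1.000e-03 2.350e+00] F [ 0.9 -3.3  4.5] M [-0.996  0.203  0.176] w 0.0333 q7 0.628 e7 3.078
```

{"method": "arm_command", "body": {
  "deltas": [
    [-1,0,0,0,0,0,0.2],
    [-1,0,0,0,0,0,0.4]
  ]
}}

```text
clock: 5.82
position: [0.5016, 0.0976, 0.1244]
tool_rot: [3.14, 0.001, 2.036]
force: [2.8, -2.2, 2.2]
grip_width: 0.0331
```

```bash
python3 - <<'E'
from h import *
st()
im=cams.grab_frame('scene');st()
crop(im,230,150,130,130,4.6,'pics/s7.png')
E
```

```text
t5.83 p [0.5016 0.0976 0.1244] rpy [3.140e+00 1.000e-03 2.036e+00] F [ 2.8 -2.2  2.2] M [-0.717 -0.249  0.218] w 0.0331 q7 0.382 e7 3.04
t5.88 p [0.5016 0.0976 0.1243] rpy [3.140e+00 1.000e-03 2.028e+00] F [ 1.7 -4.3  6.9] M [-0.996 -0.152 -0.137] w 0.0331 q7 0.375 e7 3.184
```

View pics/s7.png

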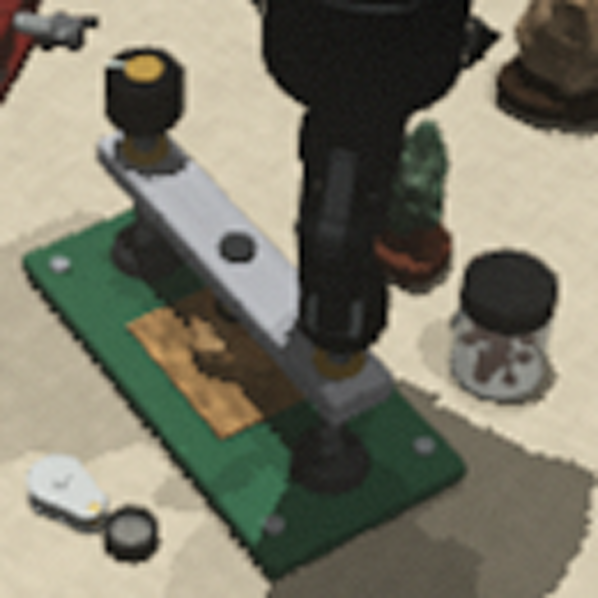

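{"method": "arm_command", "body": {
  "deltas": [
    [1,0,0,0,0,0,0],
    [1,0,0,0,0,0,0],
    [1,0,0,-0.32,0,0,0],
    [1,0.18,0.19,-0.32,0,0,-0.2],
    [1,0.37,0.38,-0.32,0,0,-0.4],
    [1,0.55,0.57,-0.32,0,0,-0.6],
    [1,0.743,0.762,-0.32,0,0,-0.8],
    [1,0.743,0.762,-0.32,0,0,-1]
  ]
}}

```text
clock: 6.88
position: [0.552, 0.2521, 0.171]
tool_rot: [3.141, -0.001, 2.837]
force: [-0.6, -1.5, -1.0]
grip_width: 0.0854
```

{"method": "arm_command", "body": {
  "deltas": [
    [1,0,0,0.31,0,0,0],
    [1,0,0,0.31,0,0,0],
    [-1,0,0,0.31,0,0,0],
    [-1,0,0,0.31,0,0,0],
    [-1,0,0,0.31,0,0,0],
    [-1,0,0,0.31,0,0,0]
  ]
}}

```text
clock: 7.62
position: [0.5524, 0.2483, 0.1265]
tool_rot: [-3.141, 0.001, 2.826]
force: [-5.9, -6.3, 18.6]
grip_width: 0.0331
```

```bash
python3 - <<'E'
from h import *
st();cv2.imwrite('pics/w8.png',cams.grab_frame('wrist'))
im=cams.grab_frame('scene');st()
crop(im,230,150,130,130,4.6,'pics/s8.png')
E
```

```text
t7.62 p [0.5524 0.2483 0.1265] rpy [-3.141e+00  1.000e-03  2.826e+00] F [-5.9 -6.3 18.6] M [-1.58   1.422  0.006] w 0.0331 q7 0.804 e7 -0.025
t7.72 p [0.5524 0.2483 0.1265] rpy [-3.141e+00  1.000e-03  2.826e+00] F [-6.5 -6.4 17.8] M [-1.583  1.413  0.014] w 0.0331 q7 0.804 e7 -0.022
```

View pics/s8.png

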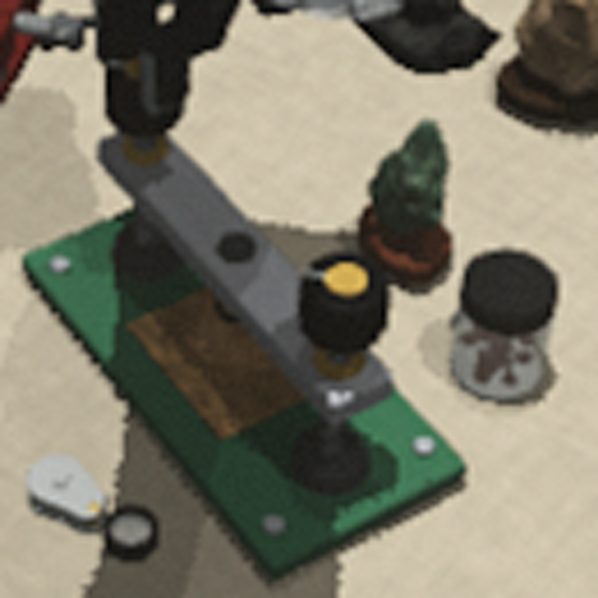

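View pics/w8.png

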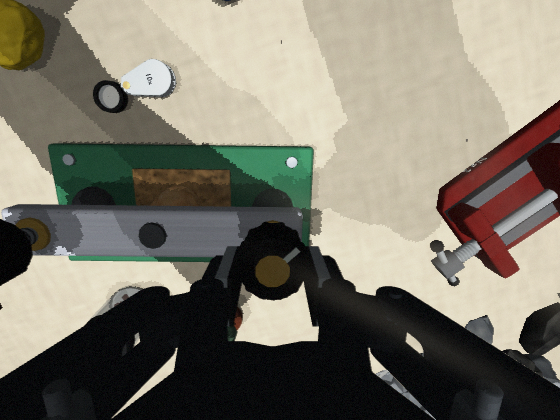

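{"method": "arm_command", "body": {
  "deltas": [
    [-1,0,0,0,0,0,0.2],
    [-1,0,0,0,0,0,0.4]
  ]
}}

```text
clock: 7.98
position: [0.5526, 0.2487, 0.1266]
tool_rot: [3.14, 0.001, 2.507]
force: [-3.9, -3.1, 15.4]
grip_width: 0.0326
```

```bash
python3 -c "
from h import *
st()"
```

```text
t7.97 p [0.5526 0.2487 0.1266] rpy [3.140e+00 1.000e-03 2.507e+00] F [-3.9 -3.1 15.4] M [-1.019  1.074  0.218] w 0.0326 q7 0.547 e7 3.221
```

{"method": "arm_command", "body": {
  "deltas": [
    [-1,0,0,0,0,0,0.2]
  ]
}}

```text
clock: 8.1
position: [0.5527, 0.2489, 0.1266]
tool_rot: [3.14, 0.001, 2.35]
force: [-2.5, -1.5, 13.4]
grip_width: 0.0328
```

```bash
python3 -c "
from h import *
st()"
```

```text
t8.10 p [0.5527 0.2489 0.1266] rpy [3.14e+00 1.00e-03 2.35e+00] F [-2.5 -1.5 13.4] M [-0.862  0.832  0.194] w 0.0328 q7 0.421 e7 3.128
```

{"method": "arm_command", "body": {
  "deltas": [
    [-1,0,0,0,0,0,0.2]
  ]
}}

```text
clock: 8.22
position: [0.5529, 0.249, 0.1266]
tool_rot: [3.14, 0.0, 2.193]
force: [-1.8, -2.2, 12.2]
grip_width: 0.0326
```

```bash
python3 -c "
from h import *
st()"
```

```text
t8.22 p [0.5529 0.249  0.1266] rpy [3.14  0.    2.193] F [-1.8 -2.2 12.2] M [-0.7    0.538  0.167] w 0.0326 q7 0.296 e7 3.106
```

{"method": "arm_command", "body": {
  "deltas": [
    [-1,0,0,0,0,0,0.2]
  ]
}}

```text
clock: 8.35
position: [0.553, 0.2492, 0.1266]
tool_rot: [3.139, -0.0, 2.036]
force: [0.3, -1.1, 11.0]
grip_width: 0.0329
```

```bash
python3 -c "
from h import *
st()"
```

```text
t8.35 p [0.553  0.2492 0.1266] rpy [ 3.139 -0.     2.036] F [ 0.3 -1.1 11. ] M [-0.566  0.32   0.266] w 0.0329 q7 0.171 e7 3.087
```

{"method": "arm_command", "body": {
  "deltas": [
    [1,0,0,0,0,0,0],
    [1,0,0,0,0,0,0],
    [1,0,0,-0.32,0,0,0],
    [1,-0.18,-0.19,-0.32,0,0,-0.2],
    [1,-0.37,-0.38,-0.32,0,0,-0.4],
    [1,-0.55,-0.57,-0.32,0,0,-0.6],
    [1,-0.746,-0.765,-0.32,0,0,-0.8],
    [1,-0.746,-0.765,-0.32,0,0,-1]
  ]
}}

```text
clock: 9.35
position: [0.5, 0.0942, 0.1734]
tool_rot: [-3.141, 0.0, 2.83]
force: [-0.3, 1.2, 0.1]
grip_width: 0.0854
```

{"method": "arm_command", "body": {
  "deltas": [
    [1,0,0,0.34,0,0,0],
    [1,0,0,0.34,0,0,0],
    [-1,0,0,0.34,0,0,0],
    [-1,0,0,0.34,0,0,0],
    [-1,0,0,0.34,0,0,0],
    [-1,0,0,0.34,0,0,0]
  ]
}}

```text
clock: 10.1
position: [0.501, 0.0967, 0.1233]
tool_rot: [3.141, 0.001, 2.827]
force: [-4.9, -4.0, 20.7]
grip_width: 0.0337
```

```bash
python3 - <<'E'
from h import *
st();cv2.imwrite('pics/w9.png',cams.grab_frame('wrist'))
E
```

```text
t10.10 p [0.501  0.0967 0.1233] rpy [3.141e+00 1.000e-03 2.827e+00] F [-4.9 -4.  20.7] M [-1.159  1.272  0.099] w 0.0337 q7 1.044 e7 -0.049
```

View pics/w9.png

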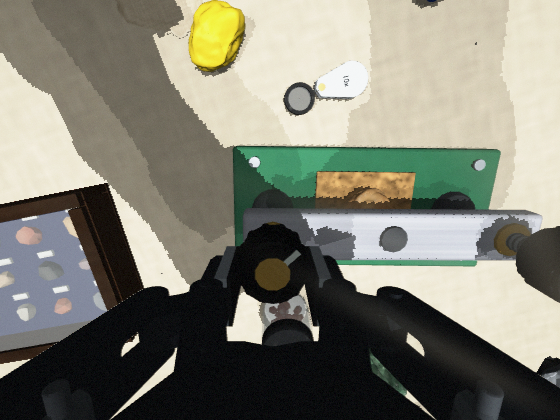

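{"method": "arm_command", "body": {
  "deltas": [
    [-1,0,0,0,0,0,0.12],
    [-1,0,0,0,0,0,0.24]
  ]
}}

```text
clock: 10.4
position: [0.501, 0.097, 0.1234]
tool_rot: [3.141, 0.001, 2.635]
force: [-5.3, -3.0, 20.0]
grip_width: 0.0331
```

```bash
cat > s.py <<'E'
from h import *
s=telemetry.observe();print('yaw %.3f Mz %.3f F %s z%.4f t%.2f'%(s['tool_rot'][2],s['moment'][2],s['force'].round(1),s['position'][2],s['clock']))
E
python3 s.py
```

```text
yaw 2.635 Mz 0.221 F [-5.3 -3.  20. ] z0.1234 t10.40
```

{"method": "arm_command", "body": {
  "deltas": [
    [-1,0,0,0,0,0,0.12]
  ]
}}

```text
clock: 10.52
position: [0.5011, 0.0971, 0.1234]
tool_rot: [3.14, 0.001, 2.541]
force: [-3.8, -2.2, 18.4]
grip_width: 0.0334
```

```bash
python3 s.py
```

```text
yaw 2.541 Mz 0.187 F [-3.8 -2.2 18.4] z0.1234 t10.53
```

{"method": "arm_command", "body": {
  "deltas": [
    [-1,0,0,0,0,0,0.12]
  ]
}}

```text
clock: 10.65
position: [0.5012, 0.0972, 0.1234]
tool_rot: [3.14, 0.001, 2.447]
force: [-3.4, -2.0, 19.1]
grip_width: 0.0333
```

```bash
python3 s.py
```

```text
yaw 2.447 Mz 0.193 F [-3.4 -2.  19.1] z0.1234 t10.65
```

{"method": "arm_command", "body": {
  "deltas": [
    [-1,0,0,0,0,0,0.12]
  ]
}}

```text
clock: 10.78
position: [0.5013, 0.0973, 0.1234]
tool_rot: [3.14, 0.001, 2.353]
force: [-2.8, -1.5, 17.2]
grip_width: 0.0336
```

```bash
python3 s.py
```

```text
yaw 2.353 Mz 0.214 F [-2.8 -1.5 17.2] z0.1234 t10.78
```

{"method": "arm_command", "body": {
  "deltas": [
    [-1,0,0,0,0,0,0.12]
  ]
}}

```text
clock: 10.9
position: [0.5014, 0.0974, 0.1234]
tool_rot: [3.139, 0.001, 2.259]
force: [-1.7, -0.2, 16.7]
grip_width: 0.0333
```

```bash
python3 s.py
```

```text
yaw 2.259 Mz 0.207 F [-1.7 -0.2 16.7] z0.1234 t10.90
```

{"method": "arm_command", "body": {
  "deltas": [
    [-1,0,0,0,0,0,0.12]
  ]
}}

```text
clock: 11.02
position: [0.5015, 0.0975, 0.1234]
tool_rot: [3.139, 0.0, 2.165]
force: [-0.7, -0.6, 15.5]
grip_width: 0.0332
```

```bash
python3 s.py
```

```text
yaw 2.165 Mz 0.190 F [-0.7 -0.6 15.5] z0.1234 t11.03
```

{"method": "arm_command", "body": {
  "deltas": [
    [-1,0,0,0,0,0,0.12]
  ]
}}

```text
clock: 11.15
position: [0.5016, 0.0976, 0.1234]
tool_rot: [3.139, 0.0, 2.07]
force: [-0.6, -0.3, 15.0]
grip_width: 0.0334
```

```bash
python3 s.py
```

```text
yaw 2.070 Mz 0.260 F [-0.6 -0.3 15. ] z0.1234 t11.15
```

{"method": "arm_command", "body": {
  "deltas": [
    [-1,0,0,0,0,0,0.04]
  ]
}}

```text
clock: 11.28
position: [0.5017, 0.0976, 0.1234]
tool_rot: [3.139, 0.0, 2.04]
force: [-1.4, -0.0, 16.7]
grip_width: 0.0332
```

```bash
python3 s.py
```

```text
yaw 2.040 Mz 0.261 F [-1.4 -0.  16.7] z0.1234 t11.28
```

{"method": "arm_command", "body": {
  "deltas": [
    [1,0,0,0,0,0,0],
    [1,0,0,0,0,0,0],
    [1,0,0,-0.32,0,0,0],
    [1,0.18,0.19,-0.32,0,0,-0.2],
    [1,0.37,0.38,-0.32,0,0,-0.4],
    [1,0.55,0.57,-0.32,0,0,-0.6],
    [1,0.746,0.765,-0.32,0,0,-0.8],
    [1,0.746,0.765,-0.32,0,0,-1]
  ]
}}

```text
clock: 12.28
position: [0.552, 0.2522, 0.1695]
tool_rot: [3.141, -0.001, 2.836]
force: [-0.5, -1.1, -1.0]
grip_width: 0.0854
```

{"method": "arm_command", "body": {
  "deltas": [
    [1,0,0,0.32,0,0,0],
    [1,0,0,0.32,0,0,0],
    [-1,0,0,0.32,0,0,0],
    [-1,0,0,0.32,0,0,0],
    [-1,0,0,0.32,0,0,0],
    [-1,0,0,0.32,0,0,0]
  ]
}}

```text
clock: 13.02
position: [0.5524, 0.2483, 0.1235]
tool_rot: [-3.142, 0.001, 2.826]
force: [-6.5, -5.3, 18.1]
grip_width: 0.0338
```

```bash
python3 - <<'E'
from h import *
st();cv2.imwrite('pics/w10.png',cams.grab_frame('wrist'))
im=cams.grab_frame('scene')
crop(im,230,150,130,130,4.6,'pics/s10.png')
E
```

```text
t13.03 p [0.5524 0.2483 0.1235] rpy [-3.142e+00  1.000e-03  2.826e+00] F [-6.5 -5.3 18.1] M [-1.598  1.422  0.025] w 0.0338 q7 0.842 e7 -0.026
```

View pics/w10.png

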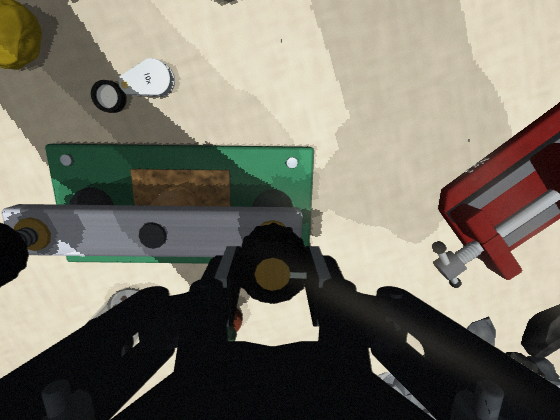

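View pics/s10.png

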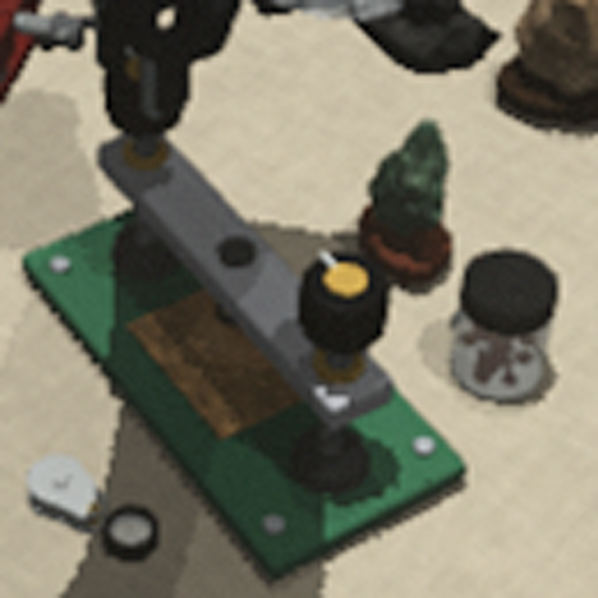

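```bash
python3 - <<'E'
import cv2,numpy as np
a=[cv2.imread(f'pics/{n}.png')[210:360,150:330] for n in('s8','s10')]
a=[cv2.convertScaleAbs(x,alpha=2.2,beta=10) for x in a]
cv2.imwrite('pics/cmp.png',cv2.resize(np.hstack(a),None,fx=2.2,fy=2.2))
E
```

```text
(no output)
```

View pics/cmp.png

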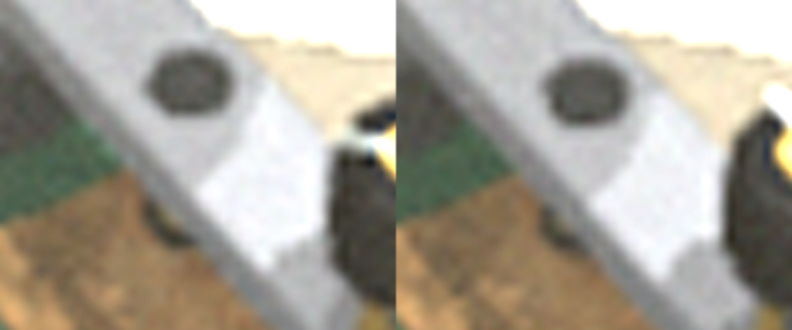

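{"method": "arm_command", "body": {
  "deltas": [
    [-1,0,0,0,0,0,0.1],
    [-1,0,0,0,0,0,0.2]
  ]
}}

```text
clock: 13.38
position: [0.5525, 0.2485, 0.1235]
tool_rot: [3.141, 0.001, 2.667]
force: [-5.0, -6.0, 17.7]
grip_width: 0.0332
```

```bash
python3 s.py
```

```text
yaw 2.667 Mz 0.261 F [-5.  -6.  17.7] z0.1235 t13.38
```

{"method": "arm_command", "body": {
  "deltas": [
    [-1,0,0,0,0,0,0.1]
  ]
}}

```text
clock: 13.5
position: [0.5525, 0.2486, 0.1235]
tool_rot: [3.141, 0.001, 2.588]
force: [-5.4, -3.9, 16.1]
grip_width: 0.0331
```

```bash
python3 s.py
```

```text
yaw 2.588 Mz 0.278 F [-5.4 -3.9 16.1] z0.1235 t13.50
```

{"method": "arm_command", "body": {
  "deltas": [
    [-1,0,0,0,0,0,0.1]
  ]
}}

```text
clock: 13.62
position: [0.5526, 0.2487, 0.1236]
tool_rot: [3.141, 0.001, 2.51]
force: [-3.7, -4.6, 16.3]
grip_width: 0.0335
```

```bash
python3 s.py
```

```text
yaw 2.510 Mz 0.272 F [-3.7 -4.6 16.3] z0.1236 t13.62
```

{"method": "arm_command", "body": {
  "deltas": [
    [-1,0,0,0,0,0,0.1]
  ]
}}

```text
clock: 13.75
position: [0.5527, 0.2488, 0.1236]
tool_rot: [3.14, 0.001, 2.431]
force: [-2.8, -4.2, 16.1]
grip_width: 0.0334
```

```bash
python3 s.py
```

```text
yaw 2.431 Mz 0.265 F [-2.8 -4.2 16.1] z0.1236 t13.75
```

{"method": "arm_command", "body": {
  "deltas": [
    [-1,0,0,0,0,0,0.1]
  ]
}}

```text
clock: 13.88
position: [0.5527, 0.2489, 0.1235]
tool_rot: [3.14, 0.001, 2.353]
force: [-3.7, -2.6, 14.8]
grip_width: 0.0332
```

```bash
python3 s.py
```

```text
yaw 2.353 Mz 0.261 F [-3.7 -2.6 14.8] z0.1235 t13.88
```

```bash
cat > fit.py <<'E'
import numpy as np
S=np.array([.475,.789,1.277,1.591,1.92,2.077,2.234,2.39]+[2.4+x for x in(.192,.286,.38,.474,.568,.662,.757,.787)]+[3.19+x for x in(.16,.239,.317,.396,.474)]+EX_S) if 0 else None
def run(exS=[],exM=[]):
    S=np.array([.475,.789,1.277,1.591,1.92,2.077,2.234,2.39]+[2.4+x for x in(.192,.286,.38,.474,.568,.662,.757,.787)]+[3.19+x for x in(.16,.239,.317,.396,.474)]+list(exS))
    M=np.array([.227,.201,.176,.218,.218,.194,.167,.266,.221,.187,.193,.214,.207,.19,.26,.261,.261,.278,.272,.265,.261]+list(exM))
    r=[]
    for c in np.arange(.8,4.5,.05):
        b=.08*np.clip(S-c,0,None);m0=(M-b).mean();e=((M-b-m0)**2).mean()**.5
        r.append((e,c,m0))
    r.sort()
    for x in r[:6]:print('rms %.4f c %.2f m0 %.3f'%x,'F now %.1f'%(40*max(0,S[-1]-x[1])))
if __name__=='__main__':run()
E
python3 fit.py
```

```text
rms 0.0232 c 2.80 m0 0.207 F now 34.6
rms 0.0232 c 2.75 m0 0.205 F now 36.6
rms 0.0234 c 2.85 m0 0.209 F now 32.6
rms 0.0235 c 2.70 m0 0.203 F now 38.6
rms 0.0237 c 2.90 m0 0.211 F now 30.6
rms 0.0240 c 2.65 m0 0.201 F now 40.6
```

{"method": "arm_command", "body": {
  "deltas": [
    [1,0,0,0,0,0,0],
    [1,0,0,0,0,0,0],
    [1,0,0,-0.32,0,0,0],
    [1,-0.12,-0.24,-0.32,0,0,-0.2],
    [1,-0.24,-0.48,-0.32,0,0,-0.4],
    [1,-0.36,-0.72,-0.32,0,0,-0.6],
    [1,-0.473,-0.958,-0.32,0,0,-0.6],
    [1,-0.473,-0.958,-0.32,0,0,-0.6]
  ]
}}

```text
clock: 14.88
position: [0.5001, 0.0944, 0.1704]
tool_rot: [-3.141, 0.0, 2.824]
force: [-0.6, 0.8, 0.4]
grip_width: 0.0852
```

```bash
python3 - <<'E'
from h import *
st();im=cams.grab_frame('wrist');cv2.imwrite('pics/w11.png',im)
im=cams.grab_frame('top')
crop(im,225,140,120,120,5,'pics/t11.png')
E
```

```text
t14.88 p [0.5001 0.0944 0.1704] rpy [-3.141  0.     2.824] F [-0.6  0.8  0.4] M [ 0.059  0.031 -0.003] w 0.0852 q7 1.058 e7 0.933
```

View pics/w11.png

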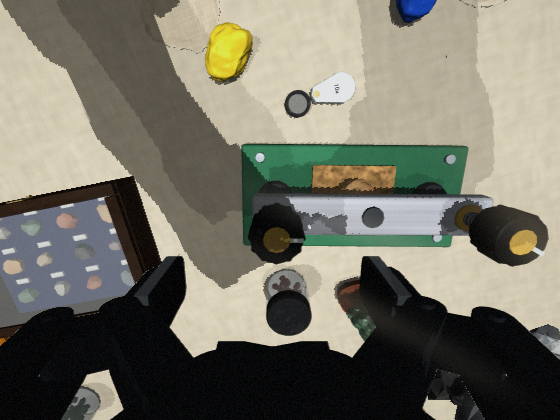

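{"method": "arm_command", "body": {
  "deltas": [
    [1,0,0,0.32,0,0,0],
    [1,0,0,0.32,0,0,0],
    [-1,0,0,0.32,0,0,0],
    [-1,0,0,0.32,0,0,0],
    [-1,0,0,0.32,0,0,0],
    [-1,0,0,0.32,0,0,0]
  ]
}}

```text
clock: 15.72
position: [0.501, 0.0968, 0.1233]
tool_rot: [3.141, 0.001, 2.826]
force: [-5.7, -3.6, 20.3]
grip_width: 0.0333
```

```bash
python3 s.py
```

```text
yaw 2.826 Mz 0.056 F [-5.7 -3.6 20.3] z0.1233 t15.72
```

{"method": "arm_command", "body": {
  "deltas": [
    [-1,0,0,0,0,0,0.05],
    [-1,0,0,0,0,0,0.1]
  ]
}}

```text
clock: 15.98
position: [0.501, 0.0969, 0.1233]
tool_rot: [3.141, 0.001, 2.747]
force: [-5.2, -3.1, 18.5]
grip_width: 0.0332
```

```bash
python3 s.py
```

```text
yaw 2.747 Mz 0.305 F [-5.2 -3.1 18.5] z0.1233 t15.97
```

{"method": "arm_command", "body": {
  "deltas": [
    [-1,0,0,0,0,0,0.05]
  ]
}}

```text
clock: 16.1
position: [0.501, 0.0969, 0.1233]
tool_rot: [3.141, 0.001, 2.708]
force: [-5.0, -2.8, 18.2]
grip_width: 0.0333
```

```bash
python3 s.py
```

```text
yaw 2.708 Mz 0.275 F [-5.  -2.8 18.2] z0.1233 t16.10
```

{"method": "arm_command", "body": {
  "deltas": [
    [-1,0,0,0,0,0,0.05]
  ]
}}

```text
clock: 16.23
position: [0.501, 0.097, 0.1233]
tool_rot: [3.141, 0.001, 2.668]
force: [-5.5, -2.8, 18.2]
grip_width: 0.0336
```

```bash
python3 s.py
```

```text
yaw 2.668 Mz 0.269 F [-5.5 -2.8 18.2] z0.1233 t16.23
```

{"method": "arm_command", "body": {
  "deltas": [
    [-1,0,0,0,0,0,0.05]
  ]
}}

```text
clock: 16.35
position: [0.5011, 0.097, 0.1233]
tool_rot: [3.141, 0.001, 2.629]
force: [-3.8, -2.5, 18.1]
grip_width: 0.0334
```

```bash
python3 s.py
```

```text
yaw 2.629 Mz 0.300 F [-3.8 -2.5 18.1] z0.1233 t16.35
```

{"method": "arm_command", "body": {
  "deltas": [
    [-1,0,0,0,0,0,0.05]
  ]
}}

```text
clock: 16.48
position: [0.5011, 0.097, 0.1233]
tool_rot: [3.141, 0.001, 2.59]
force: [-4.3, -2.0, 18.0]
grip_width: 0.0333
```

```bash
python3 s.py
```

```text
yaw 2.590 Mz 0.277 F [-4.3 -2.  18. ] z0.1233 t16.48
```

```bash
python3 -c "
import fit
fit.run([3.67+x for x in(.08,.119,.159,.198,.237)],[.305,.275,.269,.300,.277])"
```

```text
rms 0.0221 c 2.80 m0 0.206 F now 44.3
rms 0.0222 c 2.85 m0 0.209 F now 42.3
rms 0.0222 c 2.75 m0 0.204 F now 46.3
rms 0.0225 c 2.90 m0 0.211 F now 40.3
rms 0.0225 c 2.70 m0 0.202 F now 48.3
rms 0.0229 c 2.95 m0 0.213 F now 38.3
```

{"method": "arm_command", "body": {
  "deltas": [
    [-1,0,0,0,0,0,0.02]
  ]
}}

```text
clock: 16.6
position: [0.5011, 0.0971, 0.1233]
tool_rot: [3.14, 0.001, 2.575]
force: [-4.8, -2.1, 19.2]
grip_width: 0.0334
```

```bash
python3 s.py
```

```text
yaw 2.575 Mz 0.279 F [-4.8 -2.1 19.2] z0.1233 t16.60
```

{"method": "arm_command", "body": {
  "deltas": [
    [-1,0,0,0,0,0,0.02]
  ]
}}

```text
clock: 16.73
position: [0.5011, 0.0971, 0.1233]
tool_rot: [3.141, 0.001, 2.559]
force: [-4.6, -2.6, 18.6]
grip_width: 0.033
```

```bash
python3 s.py
```

```text
yaw 2.559 Mz 0.274 F [-4.6 -2.6 18.6] z0.1233 t16.73
```

{"method": "arm_command", "body": {
  "deltas": [
    [-1,0,0,0,0,0,0.02]
  ]
}}

```text
clock: 16.85
position: [0.5011, 0.0971, 0.1233]
tool_rot: [3.14, 0.001, 2.544]
force: [-3.7, -1.6, 17.7]
grip_width: 0.033
```

```bash
python3 s.py
```

```text
yaw 2.544 Mz 0.269 F [-3.7 -1.6 17.7] z0.1233 t16.85
```

```bash
python3 -c "
import fit
fit.run([3.67+x for x in(.08,.119,.159,.198,.237,.252,.268,.283)],[.305,.275,.269,.300,.277,.279,.274,.269])"
```

```text
rms 0.0221 c 2.85 m0 0.207 F now 44.1
rms 0.0222 c 2.80 m0 0.204 F now 46.1
rms 0.0222 c 2.90 m0 0.209 F now 42.1
rms 0.0224 c 2.75 m0 0.201 F now 48.1
rms 0.0225 c 2.95 m0 0.211 F now 40.1
rms 0.0229 c 3.00 m0 0.214 F now 38.1
```

{"method": "arm_command", "body": {
  "deltas": [
    [-1,0,0,0,0,0,0.03]
  ]
}}

```text
clock: 16.98
position: [0.5012, 0.0971, 0.1233]
tool_rot: [3.14, 0.001, 2.52]
force: [-4.8, -1.0, 18.2]
grip_width: 0.0335
```

```bash
python3 s.py
```

```text
yaw 2.520 Mz 0.297 F [-4.8 -1.  18.2] z0.1233 t16.98
```

{"method": "arm_command", "body": {
  "deltas": [
    [-1,0,0,0,0,0,0.03]
  ]
}}

```text
clock: 17.1
position: [0.5012, 0.0971, 0.1233]
tool_rot: [3.14, 0.001, 2.496]
force: [-3.3, -2.1, 18.5]
grip_width: 0.0331
```

```bash
python3 s.py
```

```text
yaw 2.496 Mz 0.327 F [-3.3 -2.1 18.5] z0.1233 t17.10
```

{"method": "arm_command", "body": {
  "deltas": [
    [1,0,0,0,0,0,0],
    [1,0,0,0,0,0,0],
    [1,0,0,-0.3,0,0,0],
    [1,0,0,-0.6,0,0,0],
    [1,0,0,-0.9,0,0,0],
    [1,0,0,-0.9,0,0,0],
    [1,0,0,-0.9,0,0,0],
    [1,0,0,-0.9,0,0,0]
  ]
}}

```text
clock: 18.1
position: [0.5002, 0.097, 0.256]
tool_rot: [-3.14, -0.001, 2.497]
force: [0.5, 0.8, -0.2]
grip_width: 0.0852
```

```bash
python3 - <<'E'
from h import *
st();im=cams.grab_frame('wrist');cv2.imwrite('pics/w12.png',im)
im=cams.grab_frame('top')
crop(im,225,140,120,120,5,'pics/t12.png')
im=cams.grab_frame('scene')
crop(im,230,150,130,130,4.6,'pics/s12.png')
E
```

```text
t18.10 p [0.5002 0.097  0.256 ] rpy [-3.140e+00 -1.000e-03  2.497e+00] F [ 0.5  0.8 -0.2] M [-0.011 -0.014 -0.056] w 0.0852 q7 0.744 e7 0.005
```

View pics/w12.png

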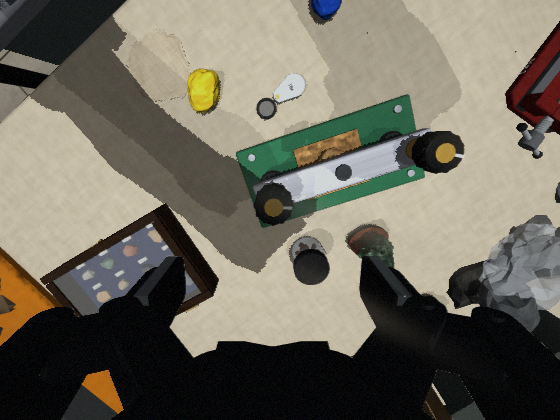

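View pics/s12.png

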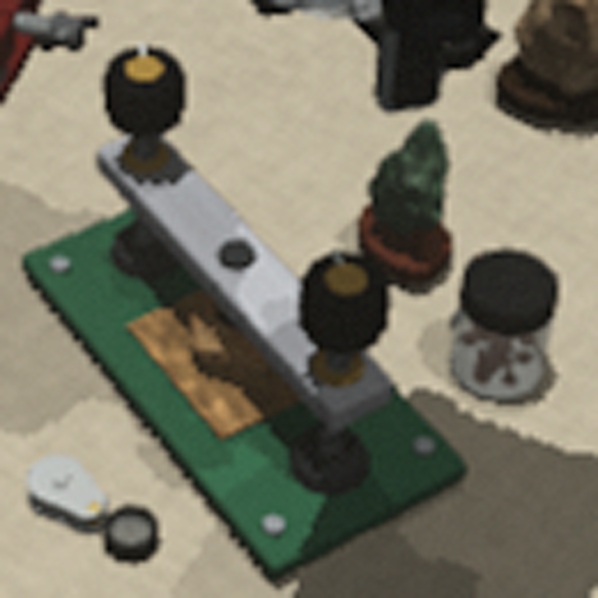

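View pics/t12.png

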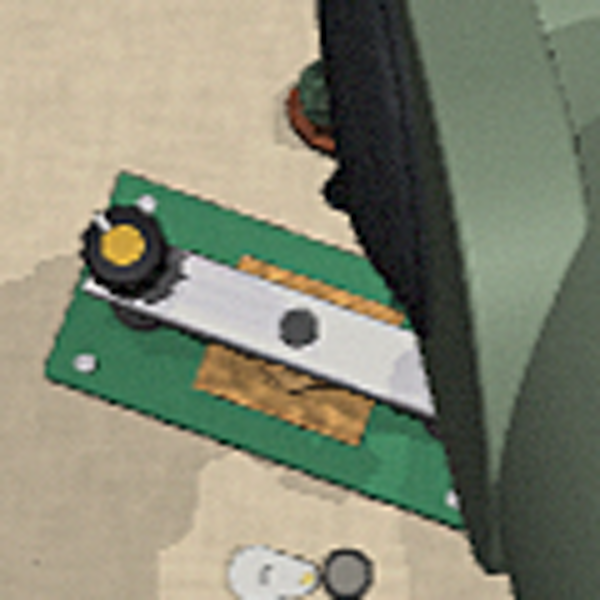

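```bash
python3 -c "
import fit
fit.run([3.66+x for x in(.08,.119,.159,.198,.237,.252,.268,.283,.307,.331)],[.305,.275,.269,.300,.277,.279,.274,.269,.297,.327])"
```

```text
rms 0.0219 c 2.80 m0 0.205 F now 47.6
rms 0.0219 c 2.85 m0 0.208 F now 45.6
rms 0.0221 c 2.90 m0 0.210 F now 43.6
rms 0.0221 c 2.75 m0 0.202 F now 49.6
rms 0.0224 c 2.95 m0 0.213 F now 41.6
rms 0.0225 c 2.70 m0 0.200 F now 51.6
```

```bash
python3 -c "
from h import *
st();print(job.job_done())"
```

```text
t18.25 p [0.5004 0.0971 0.2563] rpy [-3.140e+00 -1.000e-03  2.497e+00] F [ 0.5 -0.3 -0.1] M [ 0.003  0.033 -0.046] w 0.0853 q7 0.744 e7 0.004
the job is handed in; nothing more can be done
None
```

I turned the two knobs clockwise in turn, in three steps each of at most about 0.8 rad: L 0.8, R 0.8, L 0.8, R 0.8, L 0.47, R 0.33. I then opened the gripper, raised it clear and handed the job in at 18.3 s.

- **Level:** the knobs ended at about 2.06 rad (left) and 1.92 rad (right) from the gripper's yaw, so the bar is level to about 0.6 mm. The skew never passed about 3.2 mm on the way down. The pointer marks on the knobs roughly agree.
- **Force:** I estimated this only from the turning torque, because no picture was sharp enough to show the spring's compression. A fit over all readings puts contact at a depth of about 5.6 mm and the force at about 46 N, give or take 5 N. Averaging the last readings alone gave a little less, about 41 N.
- **Position of the knobs:** the wrist camera disagreed with the two fixed cameras by about 4 mm on both knobs. The side force when gripping the left knob fitted the wrist camera. The right knob's axis came out about 2 mm from the fixed cameras' estimate. I moved the grips to match.
- **Other objects:** in the last pictures the loupe, jar and green stone stand where they were. The agate is mostly hidden under the bar, so I could not measure directly that it has not moved, though I saw no sign that it had.

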